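Put the carton away in the touch-latch tilt-out cupboard

TASK

Put the narrow dark-red carton away, bottom end down, in the pocket of the small white cupboard with the pale wooden tilt-out front. First move whatever stands in the way of the front well out of its path and set it down upright on the worktop; then press the front until its touch latch clicks, catch it as it springs out and ease it gently all the way open - do not let it fly open. Leave the cupboard wide open with the carton standing in it; nothing may be knocked over, the front must not strike the pepper mill or the salt drum, and the plastic pill jar and the mug must stay where they are.

Things in the scene. Friction and masses are not known exactly. Their poses are not given: they have to be found in the camera images.
- cupboard: White cupboard with a pale wooden tilt-out front, fixed on the worktop, 130 deep (x), 240 wide (y), 200 high. Origin: on its underside, half-way across; x points into it, away from the robot, y to its left, z up. Its front face lies 80 mm in front of the origin (x = -80). Its back is at x = +50. It is shifted and turned between starts.
- path (a point): Point on the worktop in the middle of the path of the tilting front, 155 mm in front of the cupboard's origin, same axes. The front sweeps x -25 to +75, y -120 to +120 about it. Whatever stands there must be moved until its centre is beyond 60 mm toward the robot (x < -60) or beyond 145 mm to either side of it (y).
- flap (a joint): Tilt of the wooden front, hinged along its lower edge (rad): 0 shut, latched, flush; -0.028 pressed in to its dead stop; +0.55 fully open at its stop, top leaning out to the robot. Pressing its top in by 2 to 4 mm (3 to 4 N) frees the latch for good; a spring then throws it open (about 2 N at the top) and holds it open. Keep it under 1.5 rad/s: keep a finger before it and back off slowly.
- flap_press (a point): Point on the outer face of the wooden front, half-way across, 29 mm below its top edge: a good place to press. It moves with the front; x points inward, square to the front, y left, z up along the front. From the hinge axis it lies 160 mm along z and 8 mm outward.
- flap_edge (a point): Middle of the top edge of the wooden front, which is 236 wide, 196 high and 14 thick. Shut, this edge is 203 mm above the worktop, 3 mm above the cupboard's white top, whose front edge lies 6 mm behind the wooden front. Axes as flap_press.
- flap_hinge (a point): Middle of the hinge axis of the front, 14 mm above the worktop and 8 mm behind the outer face; axes turn with the front (x inward, y left along the hinge, z up the front). Opening leans z toward the robot.
- pocket (a point): Middle of the inner floor of the pocket on the back of the front; x points inward, y left, z up out of the pocket along the front. Inside 100 deep (x +-50), 198 wide (y +-99); side and back walls rise 113, the front 177: most finger room is beside the carton (y). Open, it leans 0.55 rad toward the robot. A 26 mm steel strike juts in from the front at y = +88, z = 153.
- worktop (a point): Fixed point on the worktop, x ahead, y left, z up. The worktop's front edge lies 130 mm nearer the robot. The free surface ends at the hob, 360 mm to the right of this point, and at the sink, whose rim begins 240 mm to its left; only the strip 75 mm deep along the front edge runs on in front of the sink.
- carton_mid (a point): Centre (half-way up) of the narrow dark-red cereal carton, 44 (x) x 72 (y) x 160 (z, height) mm, about 0.18 kg; starts standing at any yaw. Grasp it across the 44 mm side.
- mill_mid (a point): Centre (75 mm above its foot) of the dark brown wooden pepper mill, 150 high; round body 58 in diameter up to 108 mm, round head 50 in diameter from 109 to 139 mm above the foot, with a small metal knob on top. Starts upright.
- salt_mid (a point): Centre (55 mm above its foot) of the red and white salt drum, round, 55 in diameter, 110 high. Starts upright.
- pills_mid (a point): Centre (48 mm above its foot) of the white plastic pill jar with a pale blue cap, 54 in diameter, 96 high, to the left of the cupboard. A bystander: leave it.
- mug_mid (a point): Centre (52 mm above its foot) of the white mug with green dots, 90 in diameter with a handle, 122 long over all, 105 high, to the right of the cupboard. A bystander: leave it.
There are look-alikes about, which are no part of the job. There is more than one size of the part that bears salt_mid; the job needs the larger. Leave any green or turquoise look-alike of the part that bears mill_mid alone.

How it is judged:
By the outcome, as a careful person would: the job done as asked, in the order asked, and still so for the second after the job is handed in, with the robot touching nothing.
It also fails if it takes over 66 s, if anything falls off the work surface, if the arm or the gripper's body presses on something with over 40 N, if the wrist force passes 120 N, or if a joint passes its speed limit or range.

ROBOT

A 7-joint arm with a two-finger parallel gripper is mounted at the origin on a cart in front of the work surface, level with it; the furniture and walls round the work are solid. World frame = base frame: x ahead of the robot, y to its left, z up, the work surface at z = 0. Lengths are in m, angles in rad, forces in N, time in s.
With the tool pointing down it reaches from about 0.4 to 0.9 m from the base axis. Payload 5.5 kg.
Tool frame: the origin (TCP) lies midway between the tips of the shut fingers; the grasp point (between the pads) lies 19 mm behind it (bot.grip_point_offset is the distance from the TCP to the grasp point, in m); z points along the fingers, x is the direction in which the jaws open and shut, and the axes are right-handed (so a half turn about z gives the same grasp; the last joint's range is limited). The gripper opens to 85 mm and grips with 20 to 120 N. Pads are 22 mm wide; open, the fingers measure 114 mm over their backs; the gripper's body (76 mm by 85 mm) begins 54 mm behind the grasp point. The pads swing forward as they close: fully open they stand 13 mm farther back than shut.
Start: joints at [-0.938, 0.501, -0.427, 1.55, 0.221, 1.138, -0.21], TCP at [0.235, 0.606, 0.201] pointing down, gripper open.
Joint ranges: [-2.88, 2.88], [-0.31, 2.03], [-1.54, 1.56], [0.2, 2.42], [-1.41, 4.55], [0.19, 2.02], [-2.57, 2.57]. Speed limits (rad/s): [2.57, 2.57, 3.14, 3.14, 3.14, 3.14, 3.14].

INTERFACE

Orientations are given as a 3x3 rotation matrix whose columns are the frame's x, y, z axes.
In Python, from plant import bot, solve_ik, grab_frame, models, telemetry gives the robot as it stands. The module is installed in compiled form; this text tells all that it offers. Calls block until the motion is done:
- bot.move_ptp(position, orientation): joint-space move of the TCP to a pose.
- bot.servo_line(position, ori=None, max_speed=0.15, contact_N=None): straight line of the TCP; ori=None keeps the orientation; max_speed is the mean speed in m/s. With contact_N (N) it stops when the force on the tool has changed by that much, and returns True; else False.
- bot.movej(angles): joint-space move.
- bot.grip(opening): opening from 0.0 (shut) to 1.0 (fully open); the grip force is fixed at half the most; returns when the fingers have stopped.
- bot.pause(seconds).
- solve_ik(position, orientation): joint angles nearest the present ones, or None.
- grab_frame(name): name is "side" or "top"; returns a dict with "color" (420x560x3 uint8, red, green, blue), "fov_y" (degrees; the focal length in pixels is half the picture's height over the tangent of half this angle, whatever the lens; pixels are square), "cx", "cy" (the principal point, pixels), "k1" (the pictures are not rectified: a ray, as slopes to the right and down, at radius r is drawn at 1 + k1 r^2 times it, then the intrinsics apply), "extrinsics" (4x4, takes a point from world to camera coordinates). Camera axes: x right, y up, looking along -z (the intrinsics and any distortion apply to the point x, -y, -z); pixel columns grow to the right and rows downward; lengths in m; the calibration is good to about 2 mm. A picture is of the moment at which its call begins. There is no depth.
A pose or a line that the arm cannot do raises bot.IKError and nothing moves.
- bot.hand_in(): hands the job in, once; it reports no verdict.
Trained networks look in a picture, given as the dict that the camera call returned (one of the last four; its "shot" number tells which), for a name from the list of things; names that differ only in an ending like _2 or _b are one class to them, and where a whole thing is asked for, a point or a joint stands for the part that bears it (a point fixed in the world has none). Each returns a list of dicts, best first, with "score" (0 to 1); they miss things now and then, are a little off and sometimes report something else, mostly with a low value. They report only what shows in the picture. A call takes as long as a camera call. They do not tell look-alikes from the thing itself.
- models.cut_out(picture, target): "pixels" (420x560 bool, what is visible of it) and "rect" ([left, top, right, bottom] in pixels, round what is visible of it).
Readings, each from a call of its own:
- telemetry.get_time_s(): time.
- telemetry.get_q(): joint angles.
- telemetry.get_qvel(): joint speeds.
- telemetry.get_joint_efforts(): joint torques, N m.
- telemetry.get_position(): TCP position.
- telemetry.get_tool_rot(): TCP orientation.
- telemetry.get_ft_force(): force on the tool from outside, world axes, zero at the start.
- telemetry.get_wrist_torque(): the same for the moment, N m.
- telemetry.get_finger_gap(): opening from 0.0 (shut) to 1.0 (fully open).
Only numpy, scipy, OpenCV 4.12 (cv2) and the standard library are available. Lean on these libraries where they do the work, as an engineer would, in place of code of your own. Each camera call takes 0.05 s, during which the arm holds its last target.

## Working session

There is one attempt and no reset: what is moved stays moved. The work goes in short steps, each a Python script; the robot and the scene stay as the last script left them, time stands still between calls to the robot, and variables do not carry over. Pictures are saved under pics/ and viewed, and the job is handed in when it is done.

```bash
ls; mkdir -p pics; python3 - <<'E'
from plant import bot, solve_ik, grab_frame, models, telemetry
import cv2,numpy as np
for n in ["side","top"]:
    f=grab_frame(n); cv2.imwrite(f"pics/{n}0.png",cv2.resize(f["color"][:,:,::-1],(784,588),interpolation=cv2.INTER_CUBIC))
    print(n,{k:(v if k!='color' else 0) for k,v in f.items()})
    for t in ["cupboard","flap","carton_mid","mill_mid","salt_mid","pills_mid","mug_mid"]:
        for r in models.cut_out(f,t): print(t,round(r["score"],2),r["rect"],r["pixels"].sum())
print(telemetry.get_time_s())
E
```

```text
pics
side {'color': 0, 'fov_y': 56.112166360137806, 'cx': 287.4843084320614, 'cy': 208.76804758693638, 'k1': -0.0251193773258565, 'extrinsics': array([[ 0.59823886, -0.80129114,  0.00654013, -0.32971782],
       [ 0.6032813 ,  0.45574784,  0.65448115, -0.3958799 ],
       [-0.5274106 , -0.38759052,  0.75605003, -0.71165962],
       [ 0.        ,  0.        ,  0.        ,  1.        ]]), 'shot': 1}
cupboard 0.63 [261.2, 129.2, 376.2, 248.0] 9481
flap 0.67 [257.9, 153.5, 353.9, 250.2] 5084
carton_mid 0.75 [267.8, 210.7, 304.9, 283.0] 2128
mill_mid 0.83 [375.4, 258.8, 413.4, 310.5] 1092
mill_mid 0.82 [322.7, 267.2, 353.6, 316.9] 1152
mill_mid 0.71 [361.5, 300.8, 399.9, 353.0] 1326
salt_mid 0.68 [143.7, 199.2, 177.1, 238.8] 941
salt_mid 0.65 [195.2, 199.9, 213.9, 234.7] 451
pills_mid 0.89 [239.4, 146.1, 263.7, 181.2] 639
mug_mid 0.89 [391.6, 222.3, 450.4, 273.9] 1776
top {'color': 0, 'fov_y': 52.449795083930255, 'cx': 278.4281146056682, 'cy': 209.89321276583902, 'k1': -0.10543247212127231, 'extrinsics': array([[ 0.22142017, -0.97515759, -0.00638683, -0.14242414],
       [ 0.94202147,  0.21219376,  0.25994106, -0.51550725],
       [-0.25212826, -0.06357273,  0.96560336, -1.01032137],
       [ 0.        ,  0.        ,  0.        ,  1.        ]]), 'shot': 2}
cupboard 0.93 [228.2, 124.8, 338.4, 209.9] 7512
cupboard 0.58 [367.3, 257.6, 399.3, 288.0] 660
flap 0.75 [229.2, 164.9, 330.7, 207.5] 2893
carton_mid 0.8 [269.8, 213.0, 299.6, 257.4] 880
carton_mid 0.51 [227.1, 163.9, 332.9, 207.2] 2947
mill_mid 0.92 [366.1, 215.8, 396.9, 248.1] 669
mill_mid 0.67 [370.1, 261.8, 401.0, 288.1] 616
mill_mid 0.62 [329.0, 244.1, 352.8, 273.0] 615
mill_mid 0.18 [269.8, 214.7, 299.6, 256.0] 847
salt_mid 0.97 [137.6, 236.5, 172.2, 265.1] 609
salt_mid 0.8 [182.9, 217.3, 199.8, 237.3] 273
pills_mid 0.96 [192.4, 135.7, 216.3, 167.6] 549
mug_mid 0.86 [368.1, 161.3, 413.6, 202.3] 1164
0.8
```

View pics/side0.png

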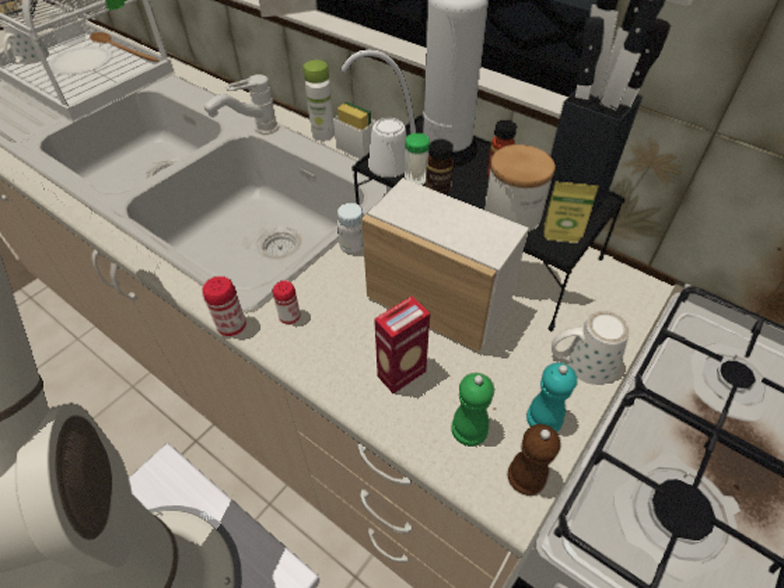

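View pics/top0.png

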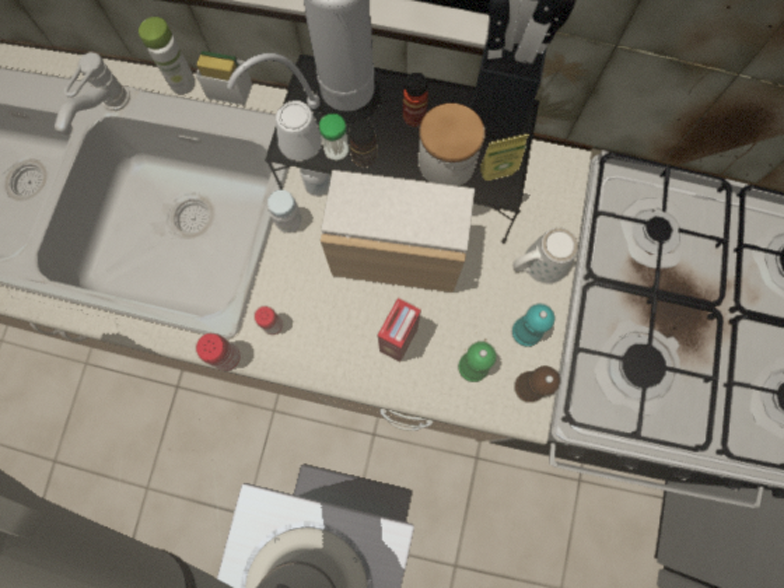

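Dark brown mill: side (380,327), top (385,275) in native pixels. The green and turquoise mills are look-alikes. The large salt drum is at top (155,250), the small one at (191,227). The dark-red carton at top (285,235) stands right in front of the front. Next I'll fit the poses by silhouette.

```bash
cat > h.py <<'E'
from plant import bot, solve_ik, grab_frame, models, telemetry
import cv2,numpy as np
from scipy.optimize import minimize
def K(f):
    F=210/np.tan(np.radians(f["fov_y"]/2)); return F,f["cx"],f["cy"],f["k1"]
def proj(f,P):
    P=np.atleast_2d(P); c=P@f["extrinsics"][:3,:3].T+f["extrinsics"][:3,3]
    u=c[:,0]/-c[:,2]; v=-c[:,1]/-c[:,2]; r2=u*u+v*v; F,cx,cy,k=K(f)
    return np.c_[cx+F*u*(1+k*r2),cy+F*v*(1+k*r2)]
def back(f,px,z):
    F,cx,cy,k=K(f); d=np.array([(px[0]-cx)/F,(px[1]-cy)/F]); s=d.copy()
    for _ in range(20): s=d/(1+k*(s@s))
    R=f["extrinsics"][:3,:3];t=f["extrinsics"][:3,3]
    ray=R.T@np.array([s[0],-s[1],-1]); C=-R.T@t
    return C+ray*(z-C[2])/ray[2]
def Rz(a): return np.array([[np.cos(a),-np.sin(a),0],[np.sin(a),np.cos(a),0],[0,0,1.]])
def box(x0,x1,y0,y1,z0,z1): return np.array([[x,y,z] for x in(x0,x1) for y in(y0,y1) for z in(z0,z1)],float)
def cyl(prof,n=24):
    a=np.arange(n)*2*np.pi/n
    return np.vstack([np.c_[r*np.cos(a),r*np.sin(a),0*a+z] for r,z in prof])
CARTON=box(-.022,.022,-.036,.036,0,.16)
SALT=cyl([(.0275,0),(.0275,.11)])
MILL=[cyl([(.029,0),(.029,.108)]),cyl([(.025,.109),(.025,.139)]),cyl([(.006,.139),(.006,.15)])]
PILL=cyl([(.027,0),(.027,.096)])
MUGB=cyl([(.045,0),(.045,.105)])
CUP=box(-.08,.05,-.12,.12,0,.2)
def sil(f,parts,pose,S=4):
    m=np.zeros((420*S//1,560*S//1),np.uint8) if False else np.zeros((420,560),np.float32)
    im=np.zeros((420,560),np.uint8)
    for p in (parts if isinstance(parts,list) else [parts]):
        w=p@Rz(pose[2]).T+[pose[0],pose[1],0]
        h=cv2.convexHull(proj(f,w).astype(np.float32))
        cv2.fillConvexPoly(im,np.round(h*16).astype(np.int32),255,cv2.LINE_AA,4)
    return im.astype(np.float32)/255
def fit(obs,parts,x0,yaw=True):
    def cost(p):
        q=p if yaw else [p[0],p[1],0]
        c=0
        for f,m in obs:
            s=sil(f,parts,q); i=np.minimum(s,m).sum(); c+=1-i/(s.sum()+m.sum()-i)
        return c/len(obs)
    best=None
    for a in (x0[2]+np.arange(0,np.pi,np.pi/8) if yaw else [0]):
        s=np.array([x0[0],x0[1],a]) if yaw else np.array(x0[:2])
        n=len(s); sim=np.vstack([s]+[s+d for d in np.diag([.02,.02,.3][:n])])
        r=minimize(cost,s,method="Nelder-Mead",options=dict(initial_simplex=sim,xatol=1e-4,fatol=1e-4))
        if best is None or r.fun<best.fun: best=r
    return best.x,best.fun
def save(f,name,rect=None,w=700):
    im=f["color"][:,:,::-1]
    if rect: l,t,r,b=rect; im=im[t:b,l:r]
    s=min(w/im.shape[1],590/im.shape[0]); cv2.imwrite(f"pics/{name}.png",cv2.resize(im,None,fx=s,fy=s,interpolation=cv2.INTER_CUBIC))
E
cat > s1.py <<'E'
from h import *
fs=grab_frame("side"); ft=grab_frame("top")
import pickle; pickle.dump((fs,ft),open("f0.pkl","wb"))
def pick(f,t,near):
    rs=models.cut_out(f,t); 
    return min(rs,key=lambda r:np.hypot((r["rect"][0]+r["rect"][2])/2-near[0],(r["rect"][1]+r["rect"][3])/2-near[1]))
for t,n1,n2,parts,h,yaw in [("carton_mid",(286,247),(285,235),CARTON,.08,True),("mill_mid",(380,327),(385,275),MILL,.075,False),
   ("mill_mid",(338,292),(341,258),MILL,.075,False),("mill_mid",(394,284),(381,232),MILL,.075,False),
   ("salt_mid",(160,219),(155,250),SALT,.055,False),("pills_mid",(251,163),(204,151),PILL,.048,False),("mug_mid",(420,248),(390,182),MUGB,.052,False)]:
    a=pick(fs,t,n1);b=pick(ft,t,n2)
    r=b["rect"]; g=back(ft,[(r[0]+r[2])/2,(r[1]+r[3])/2],h)
    x,c=fit([(fs,a["pixels"].astype(np.float32)),(ft,b["pixels"].astype(np.float32))],parts,[g[0],g[1],0],yaw)
    print(t,x.round(4),round(c,3))
    for f,m in((fs,a),(ft,b)): print('   ',fit([(f,m["pixels"].astype(np.float32))],parts,[x[0],x[1],0],yaw)[0].round(4))
a=models.cut_out(fs,"cupboard")[0];b=models.cut_out(ft,"cupboard")[0]
import pickle; pickle.dump((a,b),open("cup.pkl","wb"))
save(ft,"cupt",(210,110,350,220)); save(fs,"cups",(230,110,400,270))
o=ft["color"].copy(); o[b["pixels"]]=[255,0,255]; cv2.imwrite("pics/cupm.png",o[100:230,200:360,::-1])
E
python3 s1.py
```

```text
carton_mid [ 0.4713 -0.0565  1.341 ] 0.095
    [ 0.4714 -0.0575  1.3694]
    [ 0.4686 -0.0556  1.3464]
mill_mid [ 0.4327 -0.3101] 0.543
    [ 0.5404 -0.2907]
    [ 0.4322 -0.3099]
mill_mid [ 0.4502 -0.2039] 0.207
    [ 0.4541 -0.2044]
    [ 0.4459 -0.1996]
mill_mid [ 0.5378 -0.2898] 0.244
    [ 0.5395 -0.2906]
    [ 0.5344 -0.2851]
salt_mid [0.3649 0.2532] 0.132
    [0.3681 0.256 ]
    [0.3649 0.2533]Traceback (most recent call last):
  File "s1.py", line 10, in <module>
    a=pick(fs,t,n1);b=pick(ft,t,n2)
                      ~~~~^^^^^^^^^
  File "s1.py", line 6, in pick
    return min(rs,key=lambda r:np.hypot((r["rect"][0]+r["rect"][2])/2-near[0],(r["rect"][1]+r["rect"][3])/2-near[1]))
ValueError: min() iterable argument is empty
```

```bash
python3 - <<'E'
import pickle
from h import *
fs,ft=pickle.load(open("f0.pkl","rb"))
save(ft,"cupt",(215,110,345,220)); save(fs,"cups",(245,120,385,260))
E
```

```text
(no output)
```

View pics/cupt.png

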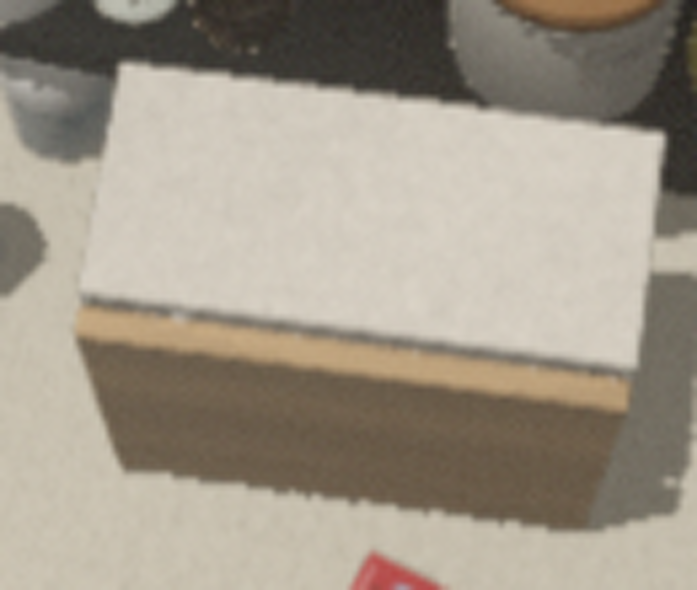

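View pics/cups.png

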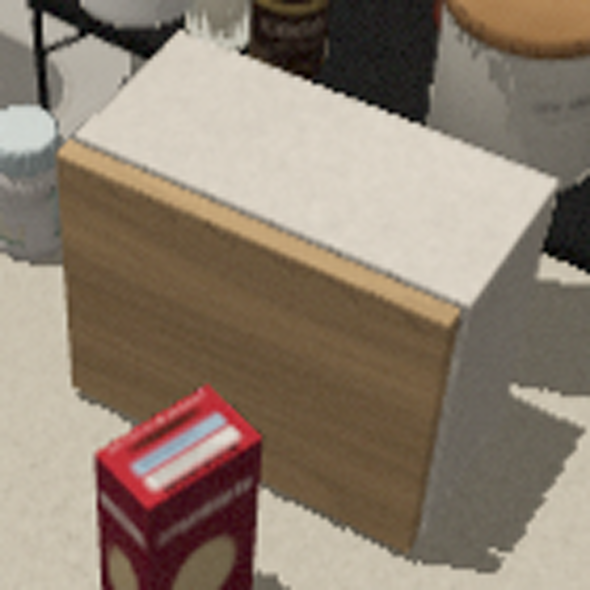

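```bash
cat > cup.py <<'E'
import pickle
from h import *
from scipy.optimize import least_squares
fs,ft=pickle.load(open("f0.pkl","rb"))
L=np.array([[-.08,.118,.203],[-.08,-.118,.203],[.05,.12,.2],[.05,-.12,.2],[-.08,.118,.007],[-.08,-.118,.007]])
T=np.array([[80,337],[628,412],[118,65],[664,131],[125,470],[590,528]])/(697/130)+[215,110]-.5+.5/5.36
S=np.array([[60,152],[458,324],[180,32],[557,183],[73,388],[413,555]])/(590/140)+[245,120]-.5+.5/4.2
def res(p,w=(1,1)):
    W=L@Rz(p[2]).T+[p[0],p[1],0]
    return np.r_[w[0]*(proj(ft,W)-T).ravel(),w[1]*(proj(fs,W)-S).ravel()]
if __name__=="__main__":
  for w in((1,1),(1,0),(0,1)):
    r=least_squares(lambda p:res(p,w),[.62,-.03,-.1]); print(r.x.round(4),(r.fun.reshape(2,6,2)).round(1).tolist())
    p=r.x
    for n,o in dict(carton=(.4713,-.0565),gm=(.45,-.204),tm=(.538,-.29),salt=(.366,.2545)).items():
        print(n,(Rz(p[2]).T@np.array([o[0]-p[0],o[1]-p[1],0])).round(4)[:2]+[.155,0])
E
python3 cup.py
```

```text
[ 0.6511 -0.0165  0.0891] [[[-0.2, -0.4], [1.5, -1.3], [1.2, -0.8], [1.0, -0.9], [-0.1, -0.2], [0.0, 0.1]], [[-1.5, 0.8], [-1.3, 0.7], [-0.5, -0.1], [0.8, -0.7], [-0.8, 0.9], [-1.1, 0.4]]]
carton [-0.0276 -0.0239]
gm [-0.062  -0.1689]
tm [ 0.018  -0.2624]
salt [-0.1049  0.2953]
[ 0.6493 -0.0154  0.0891] [[[-0.9, 0.2], [0.9, -0.7], [0.6, -0.2], [0.4, -0.3], [-0.7, 0.4], [-0.5, 0.7]], [[-0.0, 0.0], [-0.0, 0.0], [-0.0, 0.0], [0.0, -0.0], [-0.0, 0.0], [-0.0, 0.0]]]
carton [-0.026  -0.0251]
gm [-0.0603 -0.1701]
tm [ 0.0197 -0.2636]
salt [-0.1032  0.2941]
[ 0.6532 -0.0171  0.0885] [[[0.0, -0.0], [0.0, -0.0], [0.0, -0.0], [0.0, -0.0], [0.0, -0.0], [0.0, -0.0]], [[-0.7, 0.4], [-0.5, 0.3], [0.2, -0.4], [1.5, -1.0], [-0.1, 0.5], [-0.5, -0.0]]]
carton [-0.0297 -0.0232]
gm [-0.064  -0.1682]
tm [ 0.0161 -0.2616]
salt [-0.1071  0.2959]
```

```bash
python3 - <<'E'
import pickle
from h import *
fs,ft=pickle.load(open("f0.pkl","rb"))
print("small salt",back(ft,(191,227),.04).round(3),"pill",back(ft,(204,151),.05).round(3), "mug",back(ft,(390,182),.05).round(3))
for p in [(180,262),(250,282),(320,302),(380,312)]: print("edge",back(ft,p,0).round(3))
print("sink rim",back(ft,(170,240),0).round(3))
save(ft,"edge",(130,190,400,330))
# IK checks
q0=telemetry.get_q()
from numpy import cos,sin
def chain(name,pts):
    pass
Y=.089; C=np.array([.651,-.0165,0]); Rc=Rz(Y)
def Rt(tilt,yaw):  # tool z = forward*sin(tilt) - up*cos(tilt) in frame yaw, jaws along y
    z=Rz(yaw)@np.array([sin(tilt),0,-cos(tilt)]); x=Rz(yaw)@np.array([0,1,0.]); return np.c_[x,np.cross(z,x),z]
hinge=np.array([-.072,0,.014])
def hp(th,x,y,z): return C+Rc@(hinge+np.array([x*cos(th)-z*sin(th),y,x*sin(th)+z*cos(th)]))
for sgn in(1,-1):
  for t in(0.3,.6,.8,1.0,1.2,1.4,1.57):
    R=Rt(t,Y); R=R@np.diag([sgn,sgn,1])
    print(sgn,t,[None if (q:=solve_ik(hp(th,-.01-d,0,.16),R)) is None else np.round(q,2).tolist() for th,d in((0,.05),(.55,.02))])
  R=Rt(.55,Y)@np.diag([sgn,sgn,1])
  print("ins",[None if (q:=solve_ik(hp(.55,.056,-.02,z),R)) is None else np.round(q,2).tolist() for z in(.13,.2,.3,.34)])
E
```

```text
small salt [0.447 0.187 0.04 ] pill [0.655 0.208 0.05 ] mug [ 0.678 -0.294  0.05 ]
edge [0.357 0.2   0.   ]
edge [0.347 0.008 0.   ]
edge [ 0.337 -0.179  0.   ]
edge [ 0.345 -0.334  0.   ]
sink rim [0.407 0.243 0.   ]
1 0.3 [[-0.11, 0.09, 0.14, 2.18, -0.09, 0.57, 1.76], [-0.11, 0.07, 0.16, 2.32, -0.12, 0.46, 1.81]]
1 0.6 [None, None]
1 0.8 [None, None]
1 1.0 [None, None]
1 1.2 [None, None]
1 1.4 [None, None]
1 1.57 [None, None]
ins [[1.06, 0.25, -1.04, 2.3, 0.65, 0.2, 1.15], [-0.55, -0.1, 0.65, 2.36, -0.12, 0.33, 1.87], [0.14, -0.3, 0.01, 2.31, -0.22, 0.61, 1.96], None]
-1 0.3 [[-0.17, 0.09, 0.2, 2.19, -0.1, 0.57, -1.37], [-0.27, 0.07, 0.33, 2.33, -0.15, 0.46, -1.31]]
-1 0.6 [None, None]
-1 0.8 [None, None]
-1 1.0 [None, None]
-1 1.2 [None, None]
-1 1.4 [None, None]
-1 1.57 [None, None]
ins [[-0.12, 0.12, 0.23, 2.33, -0.72, 0.2, -0.7], [-0.53, -0.1, 0.62, 2.35, -0.13, 0.33, -1.26], [0.14, -0.3, 0.01, 2.31, -0.22, 0.61, -1.18], None]
```

View pics/edge.png

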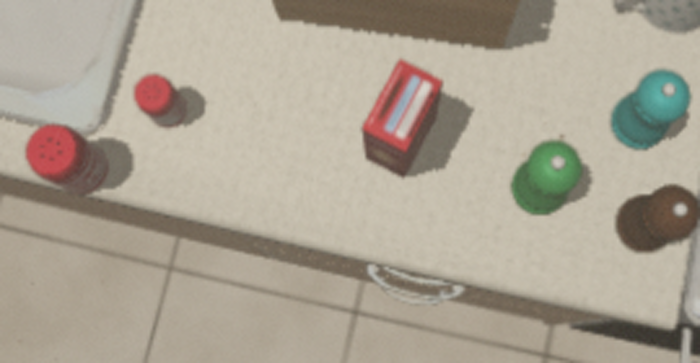

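```bash
cat >> h.py <<'E'
from numpy import cos,sin
Y=.089; C=np.array([.651,-.0165,0]); Rc=Rz(Y)
def Rt(tilt,yaw,sgn=1):
    z=Rz(yaw)@np.array([sin(tilt),0,-cos(tilt)]); x=sgn*(Rz(yaw)@np.array([0,1,0.])); return np.c_[x,np.cross(z,x),z]
hinge=np.array([-.072,0,.014])
def hp(th,x,y,z): return C+Rc@(hinge+np.array([x*cos(th)-z*sin(th),y,x*sin(th)+z*cos(th)]))
GH=.135
def tcp_carton(foot,yaw,lean,al,sgn=1):
    """carton foot centre pos, yaw of jaw frame, lean = carton tilt (.55 open), al= tool tilt rel carton"""
    up=Rz(yaw)@np.array([-sin(lean),0,cos(lean)])
    R=Rt(lean+al,yaw,sgn)
    return np.asarray(foot)+up*GH+R[:,2]*.019, R
E
python3 - <<'E'
from h import *
def s(q): return None if q is None else np.round(q,2).tolist()
for sg in(1,-1):
  for al in(-.25,-.35,-.45):
    print(sg,al)
    for dz in(0,.09): print(" g",s(solve_ik(*tcp_carton([.4713,-.0565,dz],-.22,0,al,sg))))
    for dz in(0,.09): print(" p",s(solve_ik(*tcp_carton([.40,.085,dz],0,0,al,sg))))
    for dz in(.012,.06,.12,.18): print(" i",s(solve_ik(*tcp_carton(hp(.55,.056,-.02,dz),Y,.55,al,sg))))
  for t in (.3,.4,.5):
    print("press",t,[s(solve_ik(hp(th,-.012-d,0,.165),Rt(t,Y,sg))) for th,d in((0,.05),(0,0),(.3,0),(.55,.03))])
E
```

```text
1 -0.25
 g [0.15, 0.44, -0.08, 1.86, -0.0, 1.1, 1.43]
 g [0.12, 0.33, -0.04, 1.78, -0.02, 1.28, 1.44]
 p [0.03, 0.35, -0.3, 2.01, 0.04, 1.04, 1.28]
 p [0.02, 0.22, -0.28, 1.93, -0.0, 1.24, 1.31]
 i [0.01, 0.2, 0.06, 2.12, -0.11, 0.53, 1.81]
 i [-0.11, 0.09, 0.19, 2.14, -0.12, 0.62, 1.82]
 i [-0.23, -0.04, 0.3, 2.14, -0.05, 0.75, 1.77]
 i [-0.3, -0.17, 0.36, 2.12, 0.02, 0.88, 1.71]
1 -0.35
 g [0.18, 0.51, -0.12, 1.77, 0.01, 1.21, 1.42]
 g [0.16, 0.4, -0.08, 1.71, -0.02, 1.38, 1.44]
 p [0.05, 0.42, -0.31, 1.94, 0.04, 1.14, 1.28]
 p [0.05, 0.3, -0.31, 1.86, 0.0, 1.33, 1.31]
 i [0.04, 0.24, 0.02, 2.03, -0.05, 0.67, 1.75]
 i [-0.04, 0.14, 0.11, 2.05, -0.07, 0.75, 1.77]
 i [-0.13, 0.02, 0.2, 2.06, -0.05, 0.87, 1.76]
 i [-0.21, -0.1, 0.27, 2.04, -0.01, 0.99, 1.73]
1 -0.45
 g [0.21, 0.58, -0.15, 1.69, 0.02, 1.32, 1.41]
 g [0.19, 0.47, -0.12, 1.63, -0.01, 1.49, 1.42]
 p [0.07, 0.49, -0.33, 1.86, 0.04, 1.25, 1.28]
 p [0.07, 0.38, -0.34, 1.8, 0.01, 1.42, 1.3]
 i [0.08, 0.3, -0.04, 1.94, -0.0, 0.8, 1.7]
 i [0.02, 0.2, 0.03, 1.96, -0.03, 0.88, 1.73]
 i [-0.05, 0.09, 0.12, 1.97, -0.03, 0.98, 1.74]
[... 1543 characters left out ...]
-0.17, 0.3, 0.26, 1.95, -0.13, 0.8, -1.33]
 i [-0.17, 0.2, 0.25, 1.97, -0.09, 0.88, -1.36]
 i [-0.17, 0.09, 0.24, 1.98, -0.04, 0.98, -1.39]
 i [-0.17, -0.02, 0.24, 1.97, -0.01, 1.1, -1.41]
press 0.3 [[-0.16, 0.08, 0.2, 2.19, -0.09, 0.58, -1.38], [-0.13, 0.17, 0.16, 2.08, -0.11, 0.6, -1.38], [-0.17, 0.1, 0.21, 2.19, -0.11, 0.56, -1.36], [-0.29, 0.05, 0.35, 2.36, -0.14, 0.45, -1.31]]
press 0.4 [[-0.24, 0.03, 0.28, 2.28, -0.14, 0.45, -1.32], [-0.15, 0.12, 0.19, 2.17, -0.16, 0.46, -1.32], [-0.26, 0.05, 0.31, 2.28, -0.17, 0.42, -1.29], None]
press 0.5 [[-0.59, -0.02, 0.65, 2.37, -0.19, 0.3, -1.25], [-0.41, 0.09, 0.47, 2.27, -0.35, 0.31, -1.12], [-0.41, 0.01, 0.47, 2.37, -0.29, 0.27, -1.16], None]
```

```bash
python3 - <<'E'
from h import *
AL=-.35; foot=np.array([.4705,-.0565,0]); yw=-.22
p,R=tcp_carton(foot+[0,0,.14],yw,0,AL,-1)
bot.move_ptp(p,R)
p,R=tcp_carton(foot,yw,0,AL,-1)
print(bot.servo_line(p,max_speed=.12,contact_N=8), telemetry.get_position().round(4),p.round(4))
f=grab_frame("side"); save(f,"g1",(220,150,400,300))
print(telemetry.get_time_s(),telemetry.get_ft_force())
E
```

```text
False [ 0.4647 -0.0552  0.1178] [ 0.4641 -0.0551  0.1172]
5.3833 [ 0.31143436  0.2566687  -0.33711302]
```

View pics/g1.png

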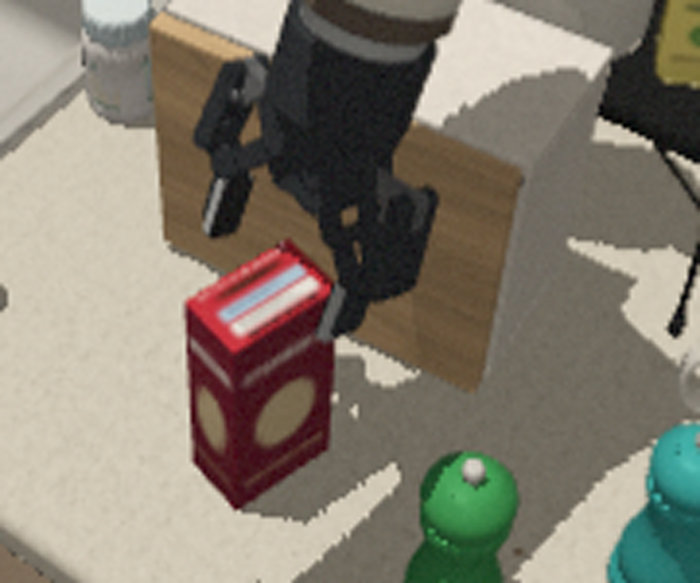

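```bash
python3 - <<'E'
from h import *
f=grab_frame("side");g=grab_frame("top")
p=telemetry.get_position();R=telemetry.get_tool_rot()
print(R.round(2), telemetry.get_q().round(2), telemetry.get_finger_gap())
for fr in(f,g):
  w=proj(fr,[p,p-.032*R[:,2]+.0425*R[:,0],p-.032*R[:,2]-.0425*R[:,0]]); print(w.round(1), ((w-[220,150])*700/180).round())
  c=CARTON@Rz(1.341).T+[.4713,-.0565,0]; print((((proj(fr,c)))-[220,150])*700/180)
save(g,"g1t",(220,150,400,300))
E
```

```text
[[-0.22 -0.92 -0.33]
 [-0.98  0.21  0.07]
 [-0.    0.34 -0.94]] [-0.18  0.52  0.37  1.79 -0.21  1.22 -1.51] 0.9980838303459391
[[284.3 238.4]
 [301.8 239.5]
 [275.4 215.3]] [[250. 344.]
 [318. 348.]
 [216. 254.]]
[[326.14405836 444.08984902]
 [337.50638719 280.67996571]
 [235.80172753 509.704598  ]
 [233.73397802 350.12608193]
 [279.71565873 398.6358736 ]
 [284.09973991 232.88367482]
 [189.96346918 461.2464456 ]
 [181.10892922 298.66615512]]
[[284.1 234.7]
 [303.  235.6]
 [269.6 220.2]] [[249. 329.]
 [323. 333.]
 [193. 273.]]
[[304.21458779 323.00812629]
 [314.67714702 266.71016618]
 [258.48732137 417.20880028]
 [261.77441743 375.21861519]
 [246.18918034 295.59602274]
 [247.45157207 235.25363099]
 [199.84398215 389.00528387]
 [193.69403357 342.67956842]]
```

View pics/g1t.png

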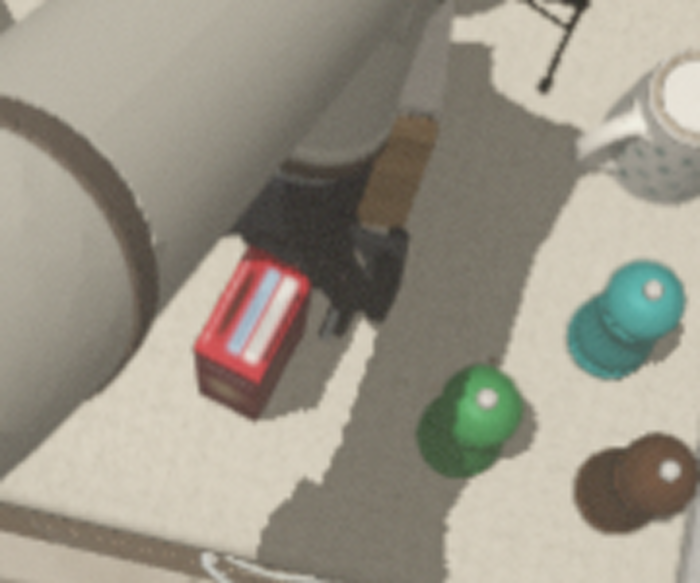

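```bash
sed -i 's/^GH=.*/GH=.127/' h.py; python3 - <<'E'
from h import *
p,R=tcp_carton([.4705,-.0565,0],-.22,0,-.35,-1)
print(bot.servo_line(p,max_speed=.1,contact_N=6), telemetry.get_position().round(4),p.round(4))
bot.grip(0)
print(telemetry.get_finger_gap(),telemetry.get_ft_force(),telemetry.get_time_s())
f=grab_frame("side"); save(f,"g2",(220,150,400,300))
E
```

```text
False [ 0.4636 -0.0549  0.1087] [ 0.4641 -0.0551  0.1092]
0.5051639731590623 [-0.19122136 -1.72711102  3.01233221] 6.2
```

View pics/g2.png

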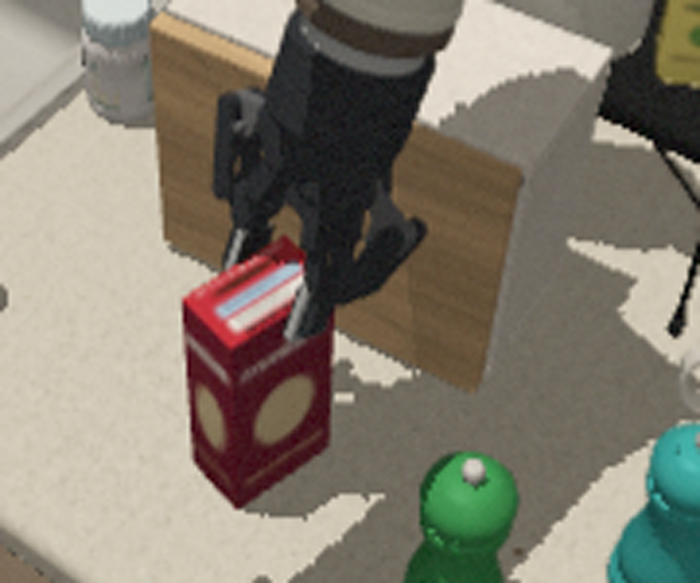

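```bash
python3 - <<'E'
from h import *
f=grab_frame("side");g=grab_frame("top")
p=telemetry.get_position();R=telemetry.get_tool_rot()
for fr in(f,g):
  print(((proj(fr,[p-b*R[:,2]+s*.022*R[:,0]+e*.011*R[:,1] for s in(1,-1) for b in (.0065,.03) for e in (1,-1)])-[220,150])*700/180).round())
save(g,"g2t",(220,150,400,300))
E
```

```text
[[265. 375.]
 [293. 363.]
 [277. 343.]
 [305. 331.]
 [214. 326.]
 [242. 315.]
 [224. 294.]
 [253. 283.]]
[[277. 356.]
 [291. 329.]
 [283. 337.]
 [298. 309.]
 [211. 326.]
 [226. 299.]
 [217. 306.]
 [231. 279.]]
```

View pics/g2t.png

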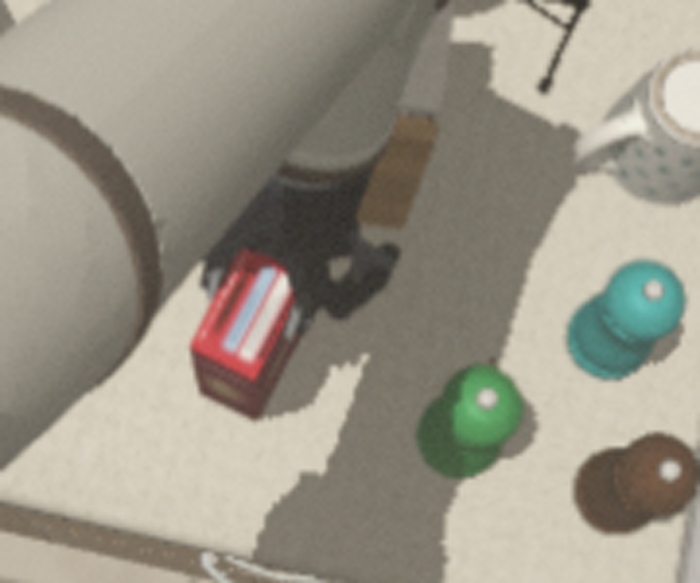

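```bash
python3 - <<'E'
from h import *
p,R=tcp_carton([.4705,-.0565,.08],-.22,0,-.35,-1)
bot.servo_line(p,max_speed=.15)
p,R=tcp_carton([.412,.085,.08],0,0,-.35,-1)
bot.servo_line(p,ori=R,max_speed=.15)
f=grab_frame("side"); save(f,"g3",(180,100,400,300))
p,R=tcp_carton([.412,.085,.006],0,0,-.35,-1); bot.servo_line(p,max_speed=.12)
p,R=tcp_carton([.412,.085,-.004],0,0,-.35,-1); print(bot.servo_line(p,max_speed=.02,contact_N=4))
print(telemetry.get_position(),p,telemetry.get_ft_force(),telemetry.get_finger_gap(),telemetry.get_time_s())
g=grab_frame("top"); save(g,"g3t",(150,150,370,315))
E
```

```text
True
[0.406356   0.08512121 0.10955009] [0.40548494 0.085      0.10515192] [1.42190938 0.1350356  4.35907057] 0.5055613584753041 9.3917
```

View pics/g3.png

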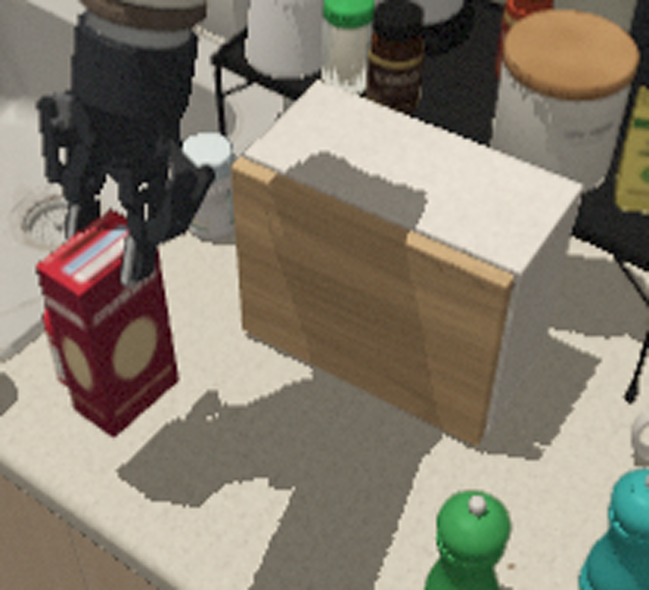

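View pics/g3t.png

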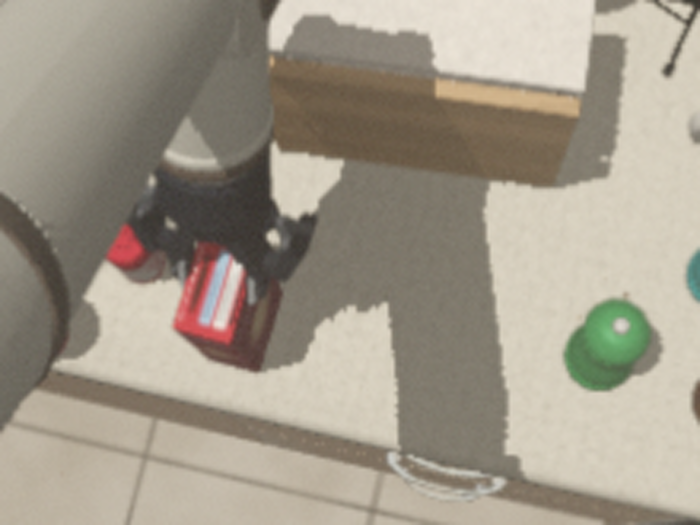

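```bash
python3 - <<'E'
from h import *
f=grab_frame("side");g=grab_frame("top")
for fr,nm in((f,"s"),(g,"t")):
  im=cv2.resize(fr["color"][:,:,::-1],None,fx=4,fy=4,interpolation=cv2.INTER_CUBIC)
  for (x,yw,col) in((.412,0,(0,255,255)),(.397,0,(255,255,0))):
    c=CARTON@Rz(np.pi/2+yw).T+[x,.085,0]; P=((proj(fr,c)+.5)*4).astype(int)
    for i in range(8):
      for j in range(i):
        if bin(i^j).count("1")==1: cv2.line(im,P[i],P[j],col,1)
  r=P.mean(0).astype(int); cv2.imwrite(f"pics/ov_{nm}.png",im[r[1]-220:r[1]+220,r[0]-220:r[0]+220])
E
```

```text
(no output)
```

View pics/ov_s.png

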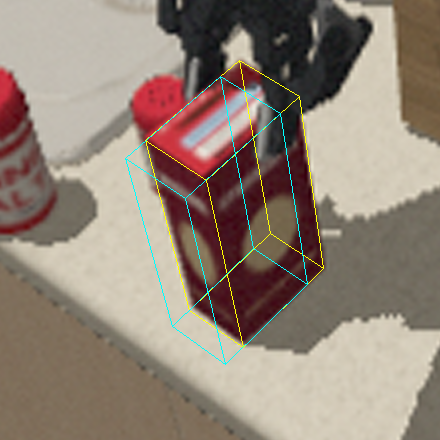

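View pics/ov_t.png

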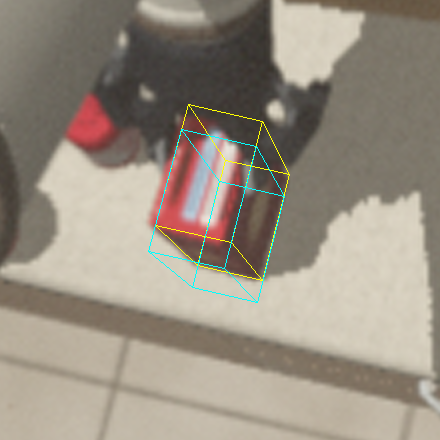

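```bash
python3 - <<'E'
from h import *
bot.grip(1.0)
p=telemetry.get_position();R=telemetry.get_tool_rot()
bot.servo_line(p-R[:,2]*.03,max_speed=.08)
bot.servo_line(p-R[:,2]*.13,max_speed=.2)
bot.grip(0.0)
q=hp(0,-.062,0,.165)
bot.move_ptp(q+[0,0,.05],Rt(.3,Y,-1))
bot.servo_line(q,max_speed=.12)
print(telemetry.get_position(),q,telemetry.get_time_s(),telemetry.get_q().round(2),telemetry.get_ft_force())
f=grab_frame("side"); save(f,"p1",(150,100,400,300))
g=grab_frame("top"); save(g,"p1t",(130,120,400,320))
E
```

```text
[ 0.51813232 -0.02797209  0.17882566] [ 0.51753036 -0.02841026  0.179     ] 13.2583 [-0.34  0.08  0.39  2.19 -0.12  0.59 -1.35] [-0.13416231  0.70536442 -0.26131083]
```

View pics/p1.png

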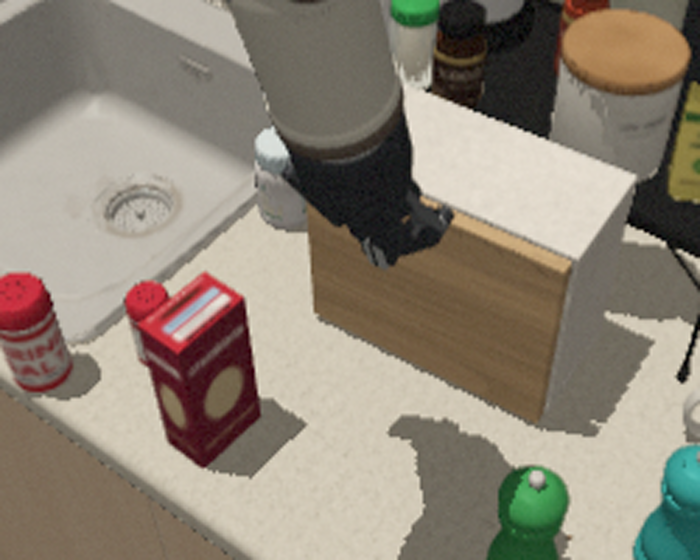

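View pics/p1t.png

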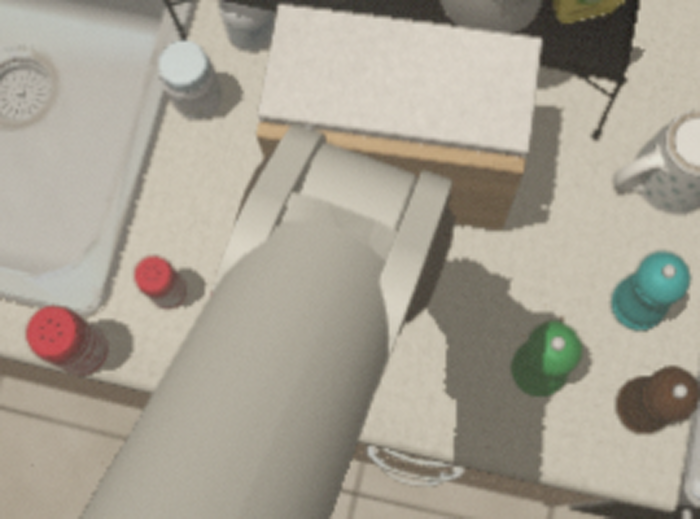

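```bash
python3 - <<'E'
from h import *
ex=Rc@np.array([1,0,0.])
p=telemetry.get_position()
bot.servo_line(p+ex*.025,max_speed=.06)
p=telemetry.get_position()
c=bot.servo_line(p+ex*.04,max_speed=.015,contact_N=1.5)
q=telemetry.get_position()
print(c,(Rc.T@(q-C)-hinge).round(4),telemetry.get_ft_force().round(2),telemetry.get_time_s())
E
```

```text
False [3.900e-03 1.000e-04 1.655e-01] [-0.04  0.07 -0.27] 16.75
```

```bash
python3 - <<'E'
from h import *
f=grab_frame("side"); p=telemetry.get_position();R=telemetry.get_tool_rot()
im=cv2.resize(f["color"][100:300,200:400,::-1],None,fx=3.5,fy=3.5,interpolation=cv2.INTER_CUBIC)
im=cv2.resize(f["color"][130:250,230:350,::-1],None,fx=5,fy=5,interpolation=cv2.INTER_CUBIC)
def pt(P,c): 
    u=(proj(f,P)[0]+.5-[230,130])*5; cv2.circle(im,(int(u[0]),int(u[1])),4,c,-1)
pt(p,(0,255,0)); pt(p-R[:,2]*.019,(255,0,0)); pt(hp(0,-.008,0,.16),(0,0,255)); pt(hp(0,-.008,.118,.189),(0,0,255)); pt(hp(0,-.008,-.118,.189),(0,0,255));pt(hp(0,-.008,-.118,-.007),(0,0,255))
cv2.imwrite("pics/p2.png",im)
E
```

```text
(no output)
```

View pics/p2.png

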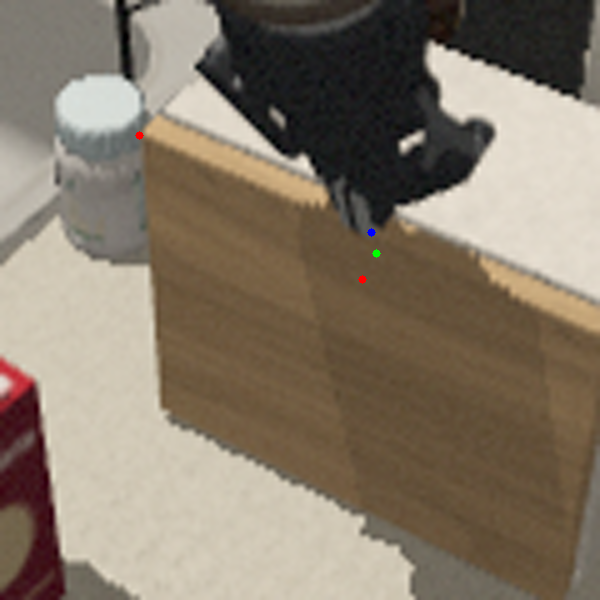

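```bash
python3 - <<'E'
from h import *
print(bot.grip_point_offset, telemetry.get_finger_gap())
f=grab_frame("side"); p=telemetry.get_position();R=telemetry.get_tool_rot()
print(p,R.round(3))
a=(255,120,345,195)
im=cv2.resize(f["color"][a[1]:a[3],a[0]:a[2],::-1],None,fx=8,fy=7.5,interpolation=cv2.INTER_CUBIC)
im=cv2.convertScaleAbs(im,alpha=1.8,beta=20)
for b in np.arange(0,.13,.02):
  for s in(-1,0,1):
    u=(proj(f,p-R[:,2]*b+R[:,1]*s*.011)[0]+.5-[a[0],a[1]])*[8,7.5]; cv2.circle(im,(int(u[0]),int(u[1])),3,(0,255,0) if s else (0,0,255),-1)
cv2.imwrite("pics/p3.png",im)
E
```

```text
0.0187 0.00046050022567545106
[ 0.58323593 -0.0224711   0.17952715] [[ 0.089 -0.952  0.294]
 [-0.996 -0.085  0.026]
 [ 0.    -0.296 -0.955]]
```

View pics/p3.png

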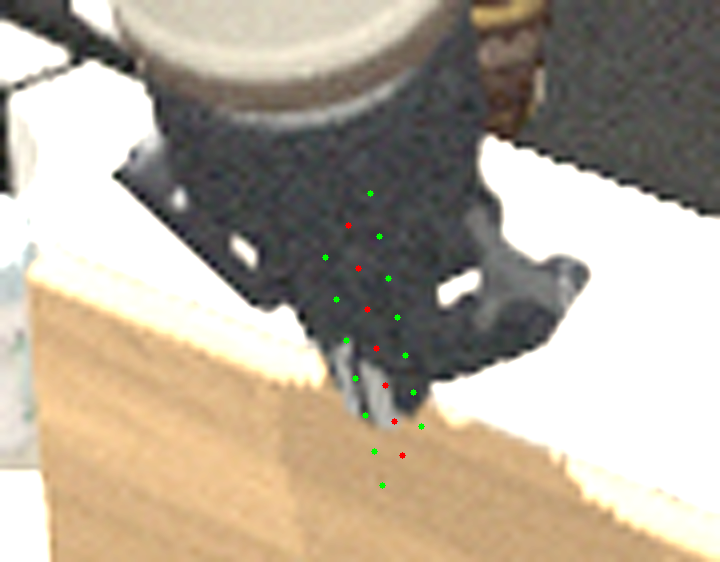

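```bash
python3 - <<'E'
import pickle
from h import *
from scipy.optimize import least_squares
fs,ft=pickle.load(open("f0.pkl","rb"))
def tri(a,b): 
    r=least_squares(lambda P:np.r_[proj(fs,P)[0]-a,proj(ft,P)[0]-b],[.48,-.05,.1]); return r.x.round(4),r.fun.round(2)
n=lambda x,y:np.array([x/3.889+220,y/3.889+150])-.4
print(tri(n(292,340),n(290,336)))
print("open right tip",tri(n(330,338),n(328,338)))
R=Rt(-.35,-.22,-1); p=np.array([.4636,-.0549,.1087]); print("pred",p-.0065*R[:,2]+.022*R[:,0])
p=np.array([.4647,-.0552,.1178]); print("pred open",p-.013*R[:,2]+.0425*R[:,0])
E
```

```text
(array([ 0.463 , -0.081 ,  0.1446]), array([-0.86,  0.17,  0.81, -0.54]))
open right tip (array([ 0.4633, -0.1037,  0.1641]), array([-1.22,  0.25,  1.17, -0.76]))
pred [ 0.46097406 -0.07685614  0.11480592]
pred open [ 0.45977547 -0.09764844  0.13001185]
```

```bash
python3 - <<'E'
from h import *
ex=Rc@np.array([1,0,0.])
p=telemetry.get_position()
bot.servo_line(p-ex*.05,max_speed=.15)
p=telemetry.get_position(); p[2]=.148
bot.servo_line(p,max_speed=.12)
f=grab_frame("side")
p=telemetry.get_position()
c=bot.servo_line(p+ex*.05,max_speed=.025,contact_N=1.5)
q=telemetry.get_position()
print(c,(Rc.T@(q-C)-hinge).round(4),telemetry.get_ft_force().round(2),telemetry.get_time_s())
f=grab_frame("side"); save(f,"p4",(230,120,350,220))
E
```

```text
True [-8.500e-03  1.000e-04  1.336e-01] [-2.14 -0.54  1.34] 19.175
```

View pics/p4.png

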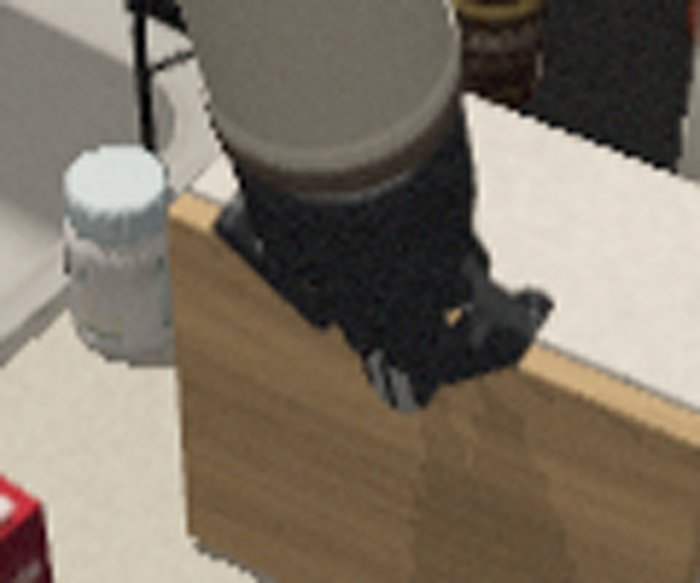

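```bash
python3 - <<'E'
from h import *
ex=Rc@np.array([1,0,0.])
q0=telemetry.get_position()
c=bot.servo_line(q0+ex*.007,max_speed=.008,contact_N=6)
q=telemetry.get_position()
print(c,((q-q0)@ex).round(4),telemetry.get_ft_force().round(2),telemetry.get_time_s())
bot.pause(.1); print(telemetry.get_ft_force().round(2))
E0=hp(0,-.008,0,.16)
for th in(.0,.1,.2,.3,.4):
    bot.servo_line(q0+hp(th,-.008,0,.16)-E0,max_speed=.04)
    print(th,telemetry.get_ft_force().round(2),telemetry.get_position().round(4))
f=grab_frame("side"); save(f,"p5",(200,120,380,260))
print(telemetry.get_time_s())
E
```

```text
True 0.0046 [-1.85 -0.26  2.39] 19.9333
[-2.19 -0.06  2.18]
0.0 [-1.13  0.54 -0.55] [ 0.5696 -0.0235  0.1469]
0.1 [-0.98 -0.13 -1.41] [ 0.554  -0.0249  0.1456]
0.2 [-2.19  0.96 -1.99] [ 0.5385 -0.0264  0.1424]
0.3 [-1.6   0.65 -0.79] [ 0.5233 -0.0279  0.1376]
0.4 [-2.09 -0.42  0.33] [ 0.5087 -0.0292  0.1315]
22.5333
```

View pics/p5.png

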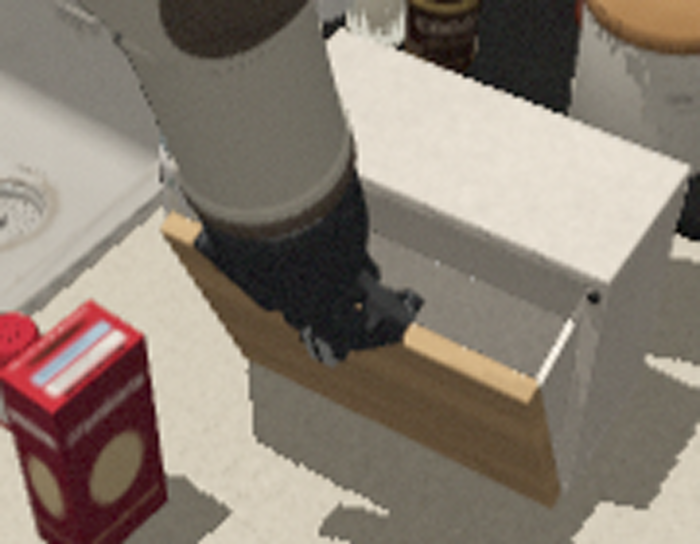

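The latch has released and the front is following the finger, at about 0.4 rad.

```bash
python3 - <<'E'
from h import *
ex=Rc@np.array([1,0,0.])
q0=np.array([.651,-.0165,0])+Rc@(hinge+[-.0085,.0001,.1336])
E0=hp(0,-.008,0,.16)
for th in(.5,.55,.6,.65,.7):
    try: bot.servo_line(q0+hp(th,-.008,0,.16)-E0,max_speed=.03)
    except bot.IKError as e: print("IK",th); break
    print(th,telemetry.get_ft_force().round(2),telemetry.get_position().round(4))
f=grab_frame("side"); save(f,"p6",(200,120,380,260))
print(telemetry.get_time_s(),telemetry.get_q().round(2))
E
```

```text
0.5 [-2.79  0.19  0.99] [ 0.4954 -0.0303  0.1242]
0.55 [-2.65 -0.18  1.  ] [ 0.4883 -0.0309  0.1196]
0.6 [-3.06  0.33  1.54] [ 0.4818 -0.0315  0.1149]
0.65 [ 0.7  -0.55 -0.  ] [ 0.4765 -0.0321  0.1104]
0.7 [-0.61 -0.16  0.21] [ 0.4698 -0.0326  0.1047]
24.9083 [-0.29  0.14  0.36  2.35 -0.25  0.38 -1.21]
```

View pics/p6.png

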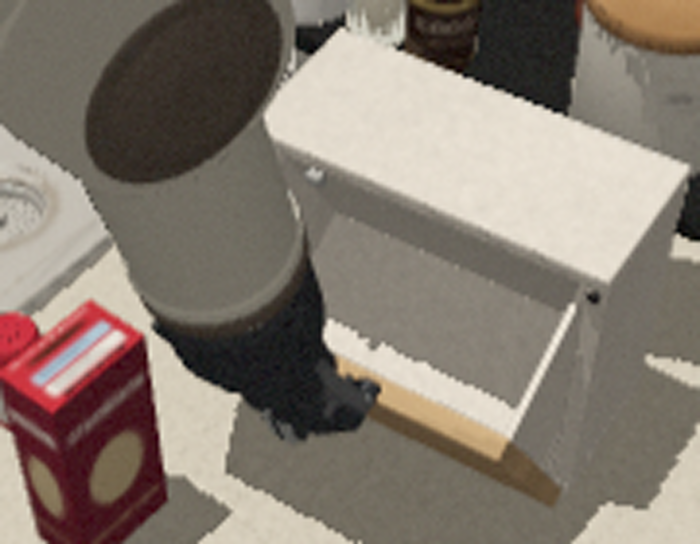

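```bash
python3 - <<'E'
from h import *
p=telemetry.get_position()
for d in([-.02,0,0],[-.03,0,.03],[-.04,0,.05],[-.06,0,.08],[-.06,0,.15],[-.03,0,.15]):
  for t in(.3,.2,.1):
    q=solve_ik(p+Rc@np.array(d),Rt(t,Y,-1)); print(d,t,None if q is None else q.round(2))
E
```

```text
[-0.02, 0, 0] 0.3 [-0.3   0.1   0.37  2.4  -0.23  0.37 -1.22]
[-0.02, 0, 0] 0.2 [-0.33  0.15  0.39  2.31 -0.18  0.5  -1.28]
[-0.02, 0, 0] 0.1 [-0.34  0.2   0.4   2.23 -0.16  0.63 -1.31]
[-0.03, 0, 0.03] 0.3 [-0.35  0.    0.41  2.39 -0.11  0.45 -1.33]
[-0.03, 0, 0.03] 0.2 [-0.38  0.06  0.44  2.31 -0.1   0.58 -1.35]
[-0.03, 0, 0.03] 0.1 [-0.39  0.13  0.45  2.22 -0.11  0.71 -1.35]
[-0.04, 0, 0.05] 0.3 [-0.38 -0.07  0.43  2.39 -0.03  0.51 -1.4 ]
[-0.04, 0, 0.05] 0.2 [-0.42 -0.    0.47  2.31 -0.04  0.64 -1.4 ]
[-0.04, 0, 0.05] 0.1 [-0.44  0.07  0.49  2.23 -0.07  0.76 -1.38]
[-0.06, 0, 0.08] 0.3 [-0.44 -0.18  0.47  2.39  0.08  0.62 -1.51]
[-0.06, 0, 0.08] 0.2 [-0.51 -0.11  0.53  2.31  0.05  0.73 -1.49]
[-0.06, 0, 0.08] 0.1 [-0.54 -0.03  0.58  2.23  0.01  0.84 -1.45]
[-0.06, 0, 0.15] 0.3 [-0.48 -0.31  0.45  2.29  0.15  0.83 -1.6 ]
[-0.06, 0, 0.15] 0.2 [-0.68 -0.26  0.63  2.22  0.18  0.94 -1.63]
[-0.06, 0, 0.15] 0.1 [-0.77 -0.17  0.74  2.15  0.13  1.03 -1.58]
[-0.03, 0, 0.15] 0.3 [-0.62 -0.25  0.58  2.25  0.17  0.81 -1.61]
[-0.03, 0, 0.15] 0.2 [-0.69 -0.18  0.66  2.17  0.12  0.92 -1.57]
[-0.03, 0, 0.15] 0.1 [-0.73 -0.08  0.73  2.09  0.05  1.01 -1.51]
```

```bash
cat >> h.py <<'E'
GX=-.015; GH=.112; AL=-.2
def tc(foot,yaw,lean,al=None,sgn=-1):
    al=AL if al is None else al
    up=Rz(yaw)@np.array([-sin(lean),0,cos(lean)]); fx=Rz(yaw)@np.array([cos(lean),0,sin(lean)])
    R=Rt(lean+al,yaw,sgn)
    return np.asarray(foot)+up*GH+fx*GX+R[:,2]*.019, R
def overlay(fr,name,foot,yaw,lean,S=4,half=220):
    im=cv2.resize(fr["color"][:,:,::-1],None,fx=S,fy=S,interpolation=cv2.INTER_CUBIC)
    M=Rz(yaw)@np.array([[cos(lean),0,-sin(lean)],[0,1,0],[sin(lean),0,cos(lean)]])
    c=box(-.036,.036,-.022,.022,0,.16)@M.T+foot; P=((proj(fr,c)+.5)*S).astype(int)
    for i in range(8):
      for j in range(i):
        if bin(i^j).count("1")==1: cv2.line(im,P[i],P[j],(0,255,255),1)
    r=np.clip(P.mean(0).astype(int),half,None); im=im[r[1]-half:r[1]+half,r[0]-half:r[0]+half]
    cv2.imwrite(f"pics/{name}.png",im); return im
E
python3 - <<'E'
from h import *
p=telemetry.get_position()
for d,t,v in(([-.02,0,0],.3,.05),([-.04,0,.05],.3,.12),([-.06,0,.09],.2,.15),([-.05,0,.17],.1,.2)):
    bot.servo_line(p+Rc@np.array(d),ori=Rt(t,Y,-1),max_speed=v)
bot.grip(1.0)
fs=grab_frame("side");ft=grab_frame("top")
a=models.cut_out(fs,"carton_mid");b=models.cut_out(ft,"carton_mid")
print([(r["score"],r["rect"]) for r in a+b])
save(fs,"q1");save(ft,"q1t")
mm=lambda rs,f:min(rs,key=lambda r:np.hypot(*(np.array(r["rect"][:2])+r["rect"][2:])/2-proj(f,[.412,.085,.08])[0]))["pixels"].astype(np.float32) if rs else None
def mm(rs,f):
    c=proj(f,[.412,.085,.08])[0]
    rs=[r for r in rs if np.hypot(*((np.array(r["rect"][:2])+r["rect"][2:])/2-c))<25]
    return rs[0]["pixels"].astype(np.float32) if rs else None
o=[(f,m) for f,m in((fs,mm(a,fs)),(ft,mm(b,ft))) if m is not None]
print(len(o),fit(o,CARTON,[.412,.085,0]))
for x in o: print(fit([x],CARTON,[.412,.085,0]))
print(telemetry.get_time_s())
E
```

```text
[(0.87, [200.8, 196.5, 243.6, 265.9])]
1 (array([0.4149997 , 0.08497483, 1.62856092]), np.float64(0.060414135456085205))
(array([0.4149997 , 0.08497483, 1.62856092]), np.float64(0.060414135456085205))
28.0417
```

View pics/q1.png

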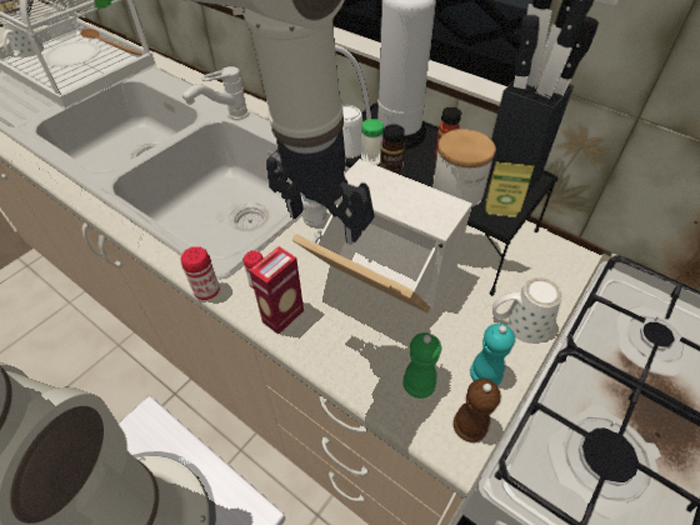

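View pics/q1t.png

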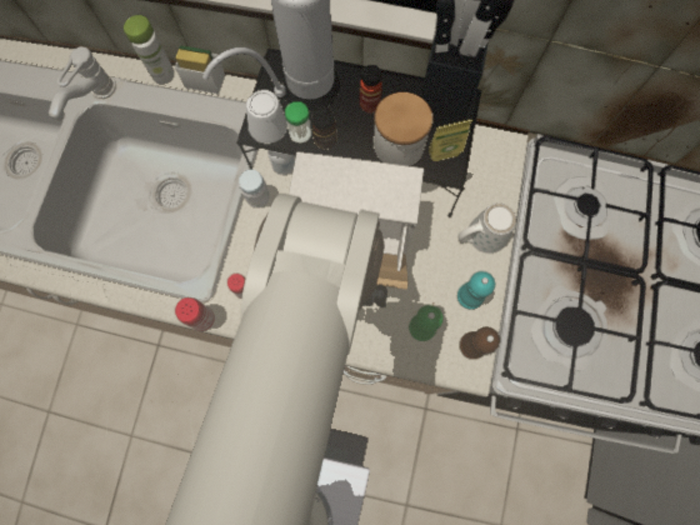

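```bash
python3 - <<'E'
from h import *
F=np.array([.414,.0855,0]); yw=.03
p,R=tc(F+[0,0,.16],yw,0)
bot.move_ptp(p,R)
p,R=tc(F+[0,0,.06],yw,0); bot.servo_line(p,max_speed=.2)
p,R=tc(F,yw,0); print(bot.servo_line(p,max_speed=.08,contact_N=6))
bot.grip(0)
print(telemetry.get_finger_gap(),telemetry.get_ft_force().round(2),telemetry.get_position()-p,telemetry.get_time_s())
f=grab_frame("side"); save(f,"r1",(180,140,360,280)); g=grab_frame("top"); save(g,"r1t",(150,150,330,290))
E
```

```text
False
0.518268225771421 [-0.09 -0.49  5.52] [4.53688218e-04 4.19738248e-06 6.21822078e-04] 30.625
```

View pics/r1.png

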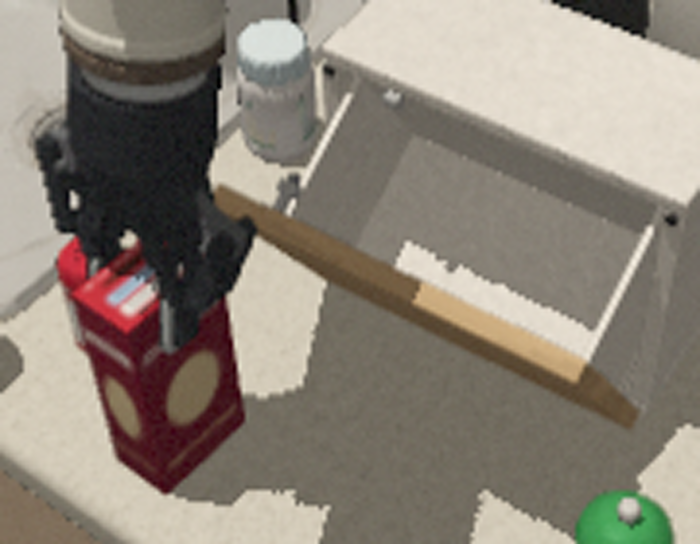

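View pics/r1t.png

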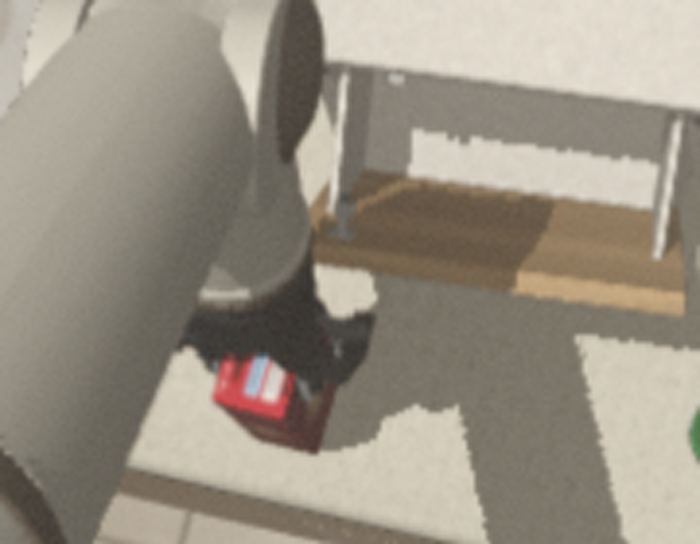

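```bash
python3 - <<'E'
from h import *
for z in(.22,.20,.18,.1,.012):
    p,R=tc(hp(.55,.056,-.015,z),Y,.55); q=solve_ik(p,R); print(z,p.round(3),None if q is None else q.round(2))
for z in (.12,.2,.24):
    p,R=tc([.414,.0855,z],.03,0); q=solve_ik(p,R); print(z,p.round(3),None if q is None else q.round(2))
E
```

```text
0.22 [ 0.449 -0.05   0.301] [-0.37 -0.28  0.39  2.19  0.09  0.86 -1.5 ]
0.2 [ 0.459 -0.049  0.284] [-0.36 -0.23  0.4   2.2   0.06  0.81 -1.48]
0.18 [ 0.47  -0.048  0.267] [-0.35 -0.19  0.4   2.21  0.04  0.76 -1.45]
0.1 [ 0.512 -0.044  0.198] [-0.29  0.01  0.37  2.22 -0.11  0.57 -1.32]
0.012 [ 0.557 -0.04   0.123] [-0.14  0.23  0.22  2.19 -0.27  0.39 -1.18]
0.12 [0.395 0.085 0.213] [-0.43  0.16  0.21  1.98 -0.08  1.21 -1.72]
0.2 [0.395 0.085 0.293] [-0.45  0.08  0.23  1.87 -0.06  1.38 -1.75]
0.24 [0.395 0.085 0.333] [-0.47  0.05  0.24  1.81 -0.05  1.47 -1.76]
```

```bash
python3 - <<'E'
from h import *
p,R=tc([.414,.0855,.23],.03,0); bot.servo_line(p,max_speed=.18)
foot=hp(.55,.056,-.015,.22)
p,R=tc(foot,Y,.55); bot.servo_line(p,ori=R,max_speed=.1)
bot.pause(.2)
fs=grab_frame("side");ft=grab_frame("top")
print(telemetry.get_time_s(),telemetry.get_position()-p,telemetry.get_finger_gap())
a=overlay(fs,"o1s",foot,Y,.55); b=overlay(ft,"o1t",foot,Y,.55)
E
```

```text
34.0667 [ 8.77496878e-05  1.69342735e-04 -5.13988924e-05] 0.5160536298146078
```

View pics/o1s.png

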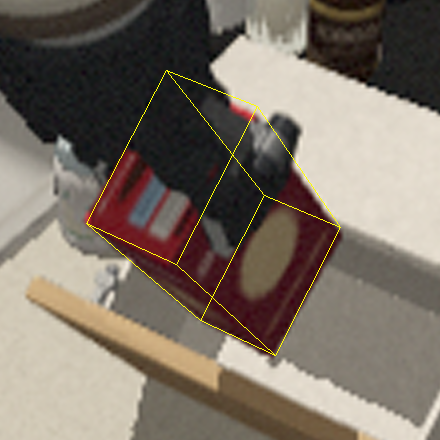

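View pics/o1t.png

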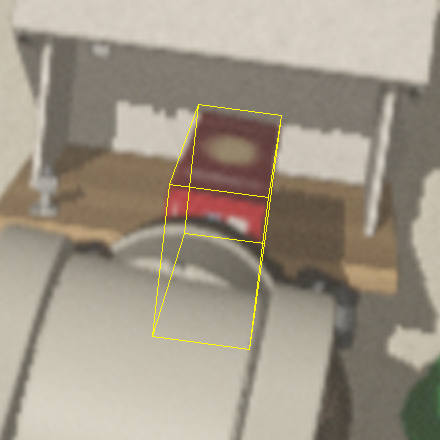

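```bash
python3 - <<'E'
from h import *
zz=.22
for z,v in((.15,.1),(.04,.06)):
    p,R=tc(hp(.55,.056,-.015,z),Y,.55); c=bot.servo_line(p,ori=R,max_speed=v,contact_N=5)
    q=telemetry.get_position(); print(z,c,(q-p).round(4),telemetry.get_ft_force().round(2))
    if c: break
else:
    p,R=tc(hp(.55,.056,-.015,.0),Y,.55); c=bot.servo_line(p,max_speed=.02,contact_N=4)
    q=telemetry.get_position(); up=Rc@np.array([-sin(.55),0,cos(.55)]); print(c,"floor z",((q-p)@up).round(4),telemetry.get_ft_force().round(2))
print(telemetry.get_time_s(),telemetry.get_finger_gap())
fs=grab_frame("side");ft=grab_frame("top")
overlay(fs,"o2s",hp(.55,.056,-.015,.012),Y,.55); overlay(ft,"o2t",hp(.55,.056,-.015,.012),Y,.55)
E
```

```text
0.15 False [ 0.0001 -0.0001  0.0003] [-0.24 -0.28 -1.35]
0.04 False [0.0001 0.     0.0003] [ 0.28 -1.09 -1.74]
True floor z 0.0125 [-5.22 -0.86  9.14]
38.2 0.5189625062223592
```

View pics/o2s.png

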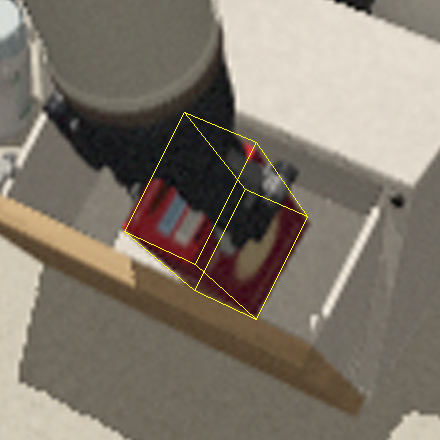

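View pics/o2t.png

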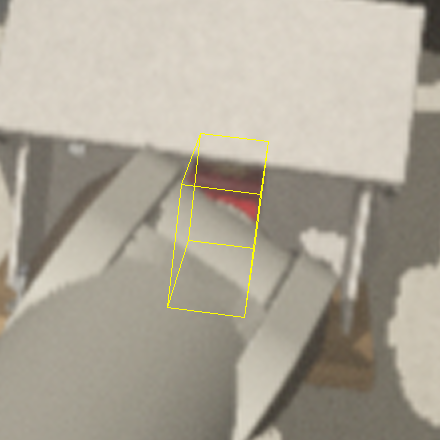

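```bash
python3 - <<'E'
from h import *
up=Rc@np.array([-sin(.55),0,cos(.55)]); fx=Rc@np.array([cos(.55),0,sin(.55)])
p=telemetry.get_position(); bot.servo_line(p+up*.004,max_speed=.03)
p=telemetry.get_position(); c=bot.servo_line(p-fx*.017,max_speed=.02,contact_N=2.5)
print(c,((telemetry.get_position()-p)@fx).round(4),telemetry.get_ft_force().round(2))
p=telemetry.get_position(); c=bot.servo_line(p-up*.008,max_speed=.015,contact_N=2.5)
print(c,((telemetry.get_position()-p)@up).round(4),telemetry.get_ft_force().round(2))
bot.grip(1.0); bot.pause(.2)
print(telemetry.get_finger_gap(),telemetry.get_ft_force().round(2),telemetry.get_time_s())
fs=grab_frame("side");save(fs,"s1",(220,120,380,250))
E
```

```text
True -0.0105 [1.36 0.04 1.57]
True -0.0038 [-1.6  -0.11  5.49]
1.0000097400369372 [-0.52 -0.3  -0.73] 40.2417
```

View pics/s1.png

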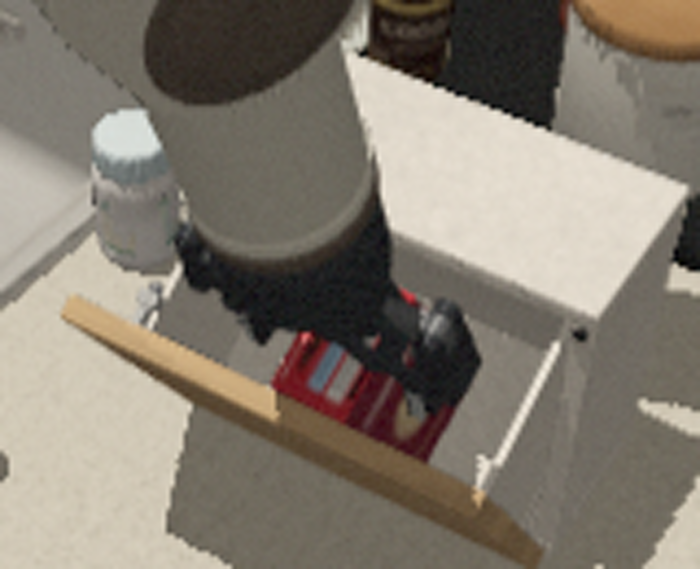

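```bash
python3 - <<'E'
from h import *
up=Rc@np.array([-sin(.55),0,cos(.55)])
p=telemetry.get_position(); print(bot.servo_line(p+up*.05,max_speed=.06,contact_N=5))
bot.servo_line(p+up*.17,max_speed=.15)
p=telemetry.get_position()
try: bot.servo_line(p+[-.06,.05,.08],ori=Rt(0,.1,-1),max_speed=.15)
except bot.IKError: print("ik")
bot.move_ptp([.35,.33,.35],Rt(0,.6,-1))
bot.pause(.3)
fs=grab_frame("side");ft=grab_frame("top"); save(fs,"t1",(180,110,440,305));save(ft,"t1t",(120,110,420,320))
print(telemetry.get_time_s(),telemetry.get_ft_force().round(2))
E
```

```text
False
44.775 [-0.32 -0.28 -0.3 ]
```

View pics/t1.png

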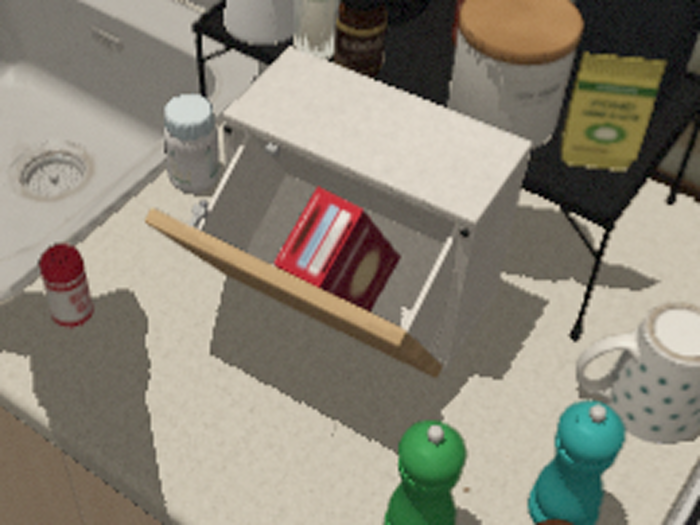

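View pics/t1t.png

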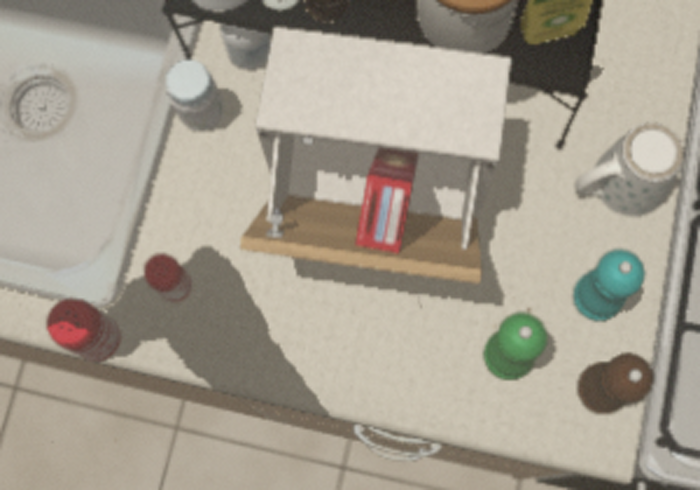

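The front is wide open and the carton stands in the pocket at side (335,250) and top (385,205) in the crops. Both salt drums, all three mills, the pill jar and the mug are upright and unmoved, and the arm is clear.

```bash
python3 -c "
from plant import bot,telemetry
bot.hand_in(); print(telemetry.get_time_s())"
```

```text
the job is handed in; nothing more can be done
the job is handed in; nothing more can be done
```

The job is handed in: the carton stands bottom end down in the pocket and the cupboard is wide open. The robot's clock read about 45 s, against the 66 s limit.

**What I did**
- **Clearing the path:** by my fit only the dark-red carton stood in the front's path. I set it down upright about 73 mm from the path point toward the robot, past the 60 mm required.
- **Opening the front:** I pressed it until the latch released, about 4.6 mm of travel after first contact. The finger then stayed in front of it while I backed off in short steps at 0.03–0.04 m/s, until its push vanished at the stop.
- **Putting the carton away:** I regrasped it and tilted it 0.55 rad to match the pocket. I lowered it until it touched the floor, found at 12.5 mm (12 expected), eased it against the front panel and released it.

**Last checks**
- The final pictures from both cameras show the front fully open and the carton in the pocket.
- Everything else is upright and looks unmoved, including the pill jar and the mug. The pepper mill and the salt drum were never touched.
- The arm was clear, with the force on the tool near zero.

**What disagreed**
- **Fingertips:** they showed about 20–30 mm behind the reported tool point. My first approach to the front therefore passed above its edge without touching anything; I lowered the tool and repeated it.
- **Pepper mill fit:** the silhouette fit for the brown mill was poor (0.54 cost), because the two cameras picked different mills. I never needed its position for a move.
- **Front speed:** I did not measure it directly; I inferred it from the slow finger speed.

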